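# Level the kitchen riser shelf

### The arm

A 7-joint arm with a two-finger parallel gripper is mounted at the origin on the work surface. World frame = base frame: x ahead of the robot, y to its left, z up, the work surface at z = 0. Lengths are in mm, angles in degrees, forces in N, time in s.
With the tool pointing down it reaches from about 400 to 900 mm from the base axis. Payload 5.5 kg.
Tool frame: the origin (TCP) lies on the front face of the gripper's body, between the roots of the fingers; the fingertips stand 66 mm ahead of it and the grasp point (between the pads) lies 47 mm ahead of it (arm.tips_ahead is the x of the fingertips in the tool frame, in mm); x points along the fingers, z is the direction in which the jaws open and shut, and the axes are right-handed (so a half turn about x gives the same grasp; the last joint's range is limited). The gripper opens to 92 mm and grips with 3 to 60 N. Pads are 19 mm wide; open, the fingers measure 130 mm over their backs; the gripper's body (75 mm by 190 mm) begins 47 mm behind the grasp point.
Start: joints at [83.721, 28.699, -24.465, 88.831, 12.651, 65.22, -12.049], TCP at [236.776, -605.339, 292.229] pointing down, gripper open.
Joint ranges: [-164.97, 164.97], [-17.58, 116.51], [-87.97, 89.64], [11.32, 138.91], [-80.73, 260.73], [10.89, 115.49], [-147.41, 147.41]. Speed limits (degrees/s): [147.25, 147.25, 180, 180, 180, 180, 180].

### API

Orientations are given as a 3x3 rotation matrix whose columns are the frame's x, y, z axes.
In Python, from plant import arm gives the robot as it stands. The module is installed in compiled form; this text tells all that it offers.
- The arm moves only by the tool apply_moves, never from a script. Its argument "increments" is text: rows parted by semicolons, each of 7 numbers parted by spaces: the shift along the tool's x, y, z in m, then the turn, a rotation vector about the tool's x, y, z in units of 6 degrees (1.0 is 6 degrees), then the opening, from 0 (shut) to 1 (fully open). In form: tx ty tz ax ay az jaw; .... A call has exactly 8 rows; each row shifts and turns the commanded pose from where the row before left it, along the tool's axes as they then stand; what a row does not reach is not made up. A row lasts 1/8 s, in which the tool goes at most 62.5 mm and 10.7 degrees, less where a joint would pass 70% of its speed; a pose out of reach is approached as far as the arm can. A call is refused whole if a number of a shift passes 0.0625 or a number of a turn 1, either way. A call with a gripper value outside its range is refused whole. The fingers move at their own pace and stop on an object; "force" is the grip in N (left out, the last holds). Time passes only in rows, so rows that do not move let the fingers close, or fill a call up. It gives the time, the measured TCP pose, the force and the opening at its end, in the units of the state.
- arm.observe(): the state, without advancing time (a new reading comes with each control period).
- arm.grab_frame(name): name is "side" or "top"; returns a dict with "pixels" (384x512x3 uint8, red, green, blue), "depth" (384x512 float32, mm along the optical axis (not along the pixel's ray), 0 where there is no reading), "vfov" (degrees; the focal length in pixels is half the picture's height over the tangent of half this angle, whatever the lens; pixels are square), "cx", "cy" (the principal point, pixels), "R" (3x3) and "t" (3): a world point X has camera coordinates R X + t. Camera axes: x right, y down, z forward; pixel columns grow to the right and rows downward; lengths in mm; the calibration is good to about 2 mm. A picture is of the moment at which its call begins.
- arm.sign_off(): hands the job in, once; it reports no verdict.
The state is a dict: "t": time; "q": joint angles; "qd": joint speeds; "tau": joint torques, N m; "tcp_pos": TCP position; "eef_rot": TCP orientation; "force": force on the tool from outside, world axes, zero at the start; "ft_torque": the same for the moment, N m; "width": finger opening in mm.
Only numpy, scipy, OpenCV 4.12 (cv2) and the standard library are available. Lean on these libraries where they do the work, as an engineer would, in place of code of your own. Each camera call takes 0.05 s, during which the arm holds its last target.

### The job

Lay the orange spirit level lengthwise on the clear front half of the little green-topped shelf and let go of it, then turn the red grip of the shelf's levelling foot until the bubble sits between the two black lines. Then press down on the level with the fingers, moderately (about 10 N), and finish while still pressing, with the bubble still between its lines. Leave the jars and everything else standing where they are.

Things in the scene. Friction and masses are not known exactly. Their poses are not given: they have to be found in the camera images.
- level: orange spirit level, 180 x 26 x 40 mm (length along its x, height along its z), about 0.3 kg, starts lying upright on the worktop. Origin at the centre of its underside. Grip it across its 26 mm width in the middle. Green vial on the top face, 44 mm long, centred 55 mm from the middle toward +x; black rubber pad (40 mm) in the middle of the top face, the place to press
- vial (a point): point on the top face of the level midway between the two black lines (18 mm apart) of the green vial, 55 mm from the level's middle toward its +x end; axes as the level's
- bubble (a point): centre of the white bubble (12 mm long) in the vial. It moves along the vial toward the higher end of the level: about 0.6 mm off the vial's middle per 0.001 rad of slope, stops at +-14 mm, settles in 0.5 s. It is wholly between the lines when within 2.5 mm of the vial point
- shelf: tilting shelf board, 220 mm (x) by 300 mm (y) by 16 mm, green top 75 mm above the worktop when level. Origin on its hinge, 55 mm above the worktop, 10 mm in from the -y end, which stands on a fixed trestle; y runs along the shelf to the foot end. It tilts about x only; the foot end starts 3 to 6 mm too low. Two jars stand on its rear (+x) half
- shelf_strip (a point): middle of the clear front half of the shelf's top surface: 55 mm from the shelf's front (-x) edge, 150 mm from both ends; the clear strip is 110 mm wide in x. Axes: y along the shelf toward the levelling foot, z up out of the board
- foot_grip (a point): grip point of the levelling foot, 125 mm above the worktop on its upright axis, 185 mm from mid-shelf beyond the +y end. Red bar 50 mm long (point x), 14 mm thick (y), 94 to 138 mm above the worktop. Clockwise from above raises the foot end: bubble moves 4.8 mm per rad; 1.2 to 2.4 rad needed, stop 2 rad past level. Stiff (0.08 N m), stays put, does not rise or sink
- jar_a: small glass jar with wooden lid, 42 mm across, 85 mm tall, standing on the rear half of the shelf near its fixed end; origin at the centre of its underside; to be left alone
- jar_b: small glass jar with red lid, 42 mm across, 75 mm tall, standing on the rear half of the shelf beside jar_a; origin at the centre of its underside; to be left alone
- mug: white mug, 82 mm across, 90 mm tall, handle on its +y side, on the worktop; origin at the centre of its underside; to be left alone
- plant: white pot with a green plant, 100 mm across, 155 mm tall overall, on the worktop; origin at the centre of its underside; to be left alone
- tin: green tin, 76 mm across, 110 mm tall, on the worktop; origin at the centre of its underside; to be left alone
- soap: green soap bottle, 60 mm across, 170 mm tall, on the worktop; origin at the centre of its underside; to be left alone
- bowl: blue bowl, 120 mm across, 50 mm tall, on the worktop; origin at the centre of its underside; to be left alone
Mind the look-alikes: they are no part of the job. There is more than one size of the level; the job needs the largest.

How it is judged:
By the outcome, as a careful person would: the job done as asked, in the order asked, and still so for the second after the job is handed in, while the arm keeps its last pose, push and grip.
It also fails if it takes over 72 s, if anything falls off the work surface, if the arm or the gripper's body presses on something with over 40 N, if the wrist force passes 120 N, or if a joint passes its speed limit or range.

## Working session

There is one attempt and no reset: what is moved stays moved. The work goes in short steps, Python scripts to look and compute and a tool call to move; the robot and the scene stay as the last step left them, time stands still between calls to the robot, and variables do not carry over. Pictures are saved under pics/ and viewed, and the job is handed in when it is done.

Besides the shell and the picture viewer there is one more tool, called after "Call:" by a JSON object that holds its "name" and its "arguments". apply_moves: Moves the arm, as the interface text tells. Its arguments: {"type":"object","properties":{"increments":{"type":"string"},"force":{"type":"number"}},"required":["increments"]}

```bash
mkdir -p pics; ls
python3 - <<'E'
from plant import arm
import cv2,numpy as np
s=arm.observe()
for k in s: print(k,np.round(s[k],3).tolist())
print(arm.tips_ahead)
for n in("side","top"):
    f=arm.grab_frame(n)
    np.savez(f"{n}0.npz",**f)
    cv2.imwrite(f"pics/{n}0.png",cv2.resize(f["pixels"][:,:,::-1],(800,600),interpolation=cv2.INTER_CUBIC))
    print(n,f["vfov"],f["cx"],f["cy"],f["R"].tolist(),f["t"].tolist())
E
```

```text
pics
t 0.0
q [83.72, 28.756, -24.453, 88.892, 12.652, 65.219, -12.049]
qd [0.015, -0.004, -0.015, -0.114, -0.037, 0.006, -0.009]
tau [-0.0, -56.659, -5.817, -27.911, -0.069, 0.031, 0.0]
tcp_pos [236.488, -604.834, 291.154]
eef_rot [[-0.001, 0.931, 0.364], [0.002, 0.364, -0.931], [-1.0, 0.0, -0.002]]
force [-0.683, 0.785, 0.227]
ft_torque [0.036, 0.012, 0.02]
width 91.68
65.5
side 50.25359757607426 242.21739126157684 190.02374047229065 [[0.912684999173147, -0.4086458686096455, -0.0038270553406833936], [-0.30345466813804006, -0.6714151697049605, -0.6761042332919467], [0.2737176586732108, 0.6182315294113747, -0.7367960500519314]] [-480.84633179848936, 234.80221012773552, 1425.4118808542758]
top 44.77259817997863 263.49096770237094 194.12964803309885 [[0.012477527220642723, -0.9999191616503579, -0.0024457062178503083], [-0.9965250565835895, -0.01223365518091687, -0.08239022564593593], [0.08235364542952504, 0.0034652338103421834, -0.9965971449081661]] [11.631311156952442, 535.7090287283078, 1379.0425449181025]
```

View pics/side0.png

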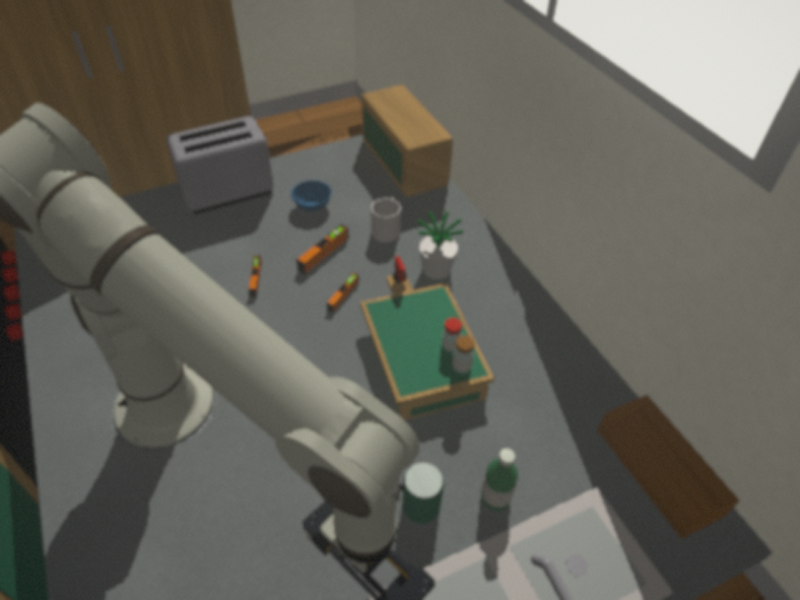

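View pics/top0.png

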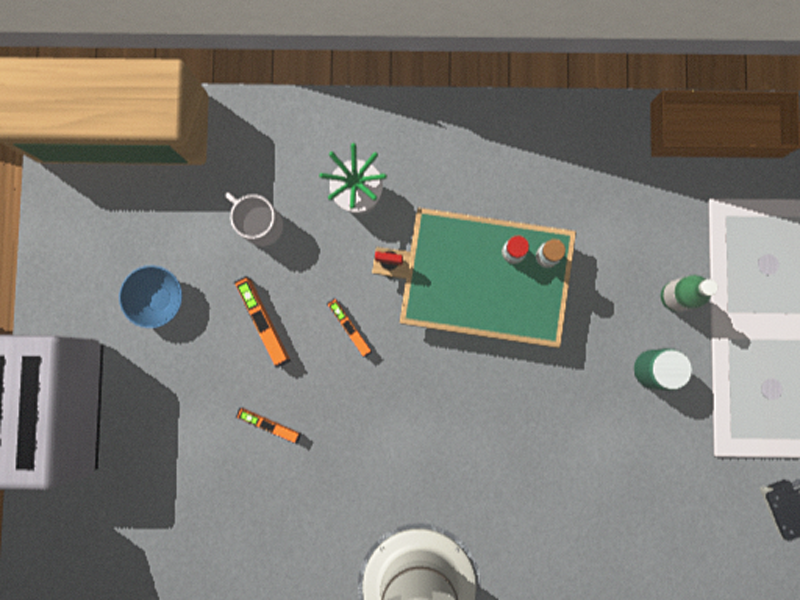

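The side view is blurred and the top view is sharp. Level candidates in the top view (800x600 px): (262,320), the largest; (350,328); and (268,426). I choose the largest and check it in a crop.

```bash
cat > h.py <<'E'
import numpy as np,cv2
def cloud(f):
    p=f["pixels"];d=f["depth"].astype(float);H,W=d.shape
    fl=H/2/np.tan(np.radians(float(f["vfov"]))/2)
    v,u=np.mgrid[:H,:W]
    c=np.stack([(u-f["cx"])/fl*d,(v-f["cy"])/fl*d,d],-1)
    return (c-f["t"])@f["R"]   # R^T(c-t)
def hsv(f): return cv2.cvtColor(f["pixels"],cv2.COLOR_RGB2HSV)
def proj(f,X):
    fl=384/2/np.tan(np.radians(float(f["vfov"]))/2)
    c=np.asarray(X)@np.asarray(f["R"]).T+f["t"]
    return np.stack([f["cx"]+fl*c[...,0]/c[...,2],f["cy"]+fl*c[...,1]/c[...,2]],-1)
E
python3 - <<'E'
from h import *
f=dict(np.load("top0.npz"));P=cloud(f);h=hsv(f)
cv2.imwrite("pics/crop0.png",cv2.resize(f["pixels"][165:290,140:265,::-1],(600,600),interpolation=cv2.INTER_NEAREST))
cv2.imwrite("pics/crop1.png",cv2.resize(f["pixels"][120:230,230:380,::-1],(800,587),interpolation=cv2.INTER_NEAREST))
# levels: orange saturated
m=((h[...,0]>5)&(h[...,0]<18)&(h[...,1]>200)&(h[...,2]>110)).astype(np.uint8)
m2=((h[...,0]>30)&(h[...,0]<50)&(h[...,1]>120)&(h[...,2]>150)).astype(np.uint8)
z=P[...,2]
M=cv2.morphologyEx(m|m2,cv2.MORPH_CLOSE,np.ones((9,9)))
n,l,st,ce=cv2.connectedComponentsWithStats(M)
for i in range(1,n):
    if st[i,4]<80: continue
    s=l==i; zz=z[s]; top=s&(z>np.percentile(zz,95)-6)
    q=P[top][:,:2].astype(np.float32)
    v=P[s&(m2>0)]
    print(ce[i],st[i],"z",np.percentile(zz,[5,50,95]).round(1),"rect",cv2.minAreaRect(q),"vial",v.mean(0) if len(v) else 0)
# green top
g=((h[...,0]>65)&(h[...,0]<90)&(h[...,1]>120)).astype(np.uint8)
n,l,st,ce=cv2.connectedComponentsWithStats(g)
for i in range(1,n):
    if st[i,4]<1500: continue
    s=l==i;q=P[s]
    A=np.c_[q[:,:2],np.ones(len(q))];co=np.linalg.lstsq(A,q[:,2],rcond=None)[0]
    print("green",ce[i],st[i],cv2.minAreaRect(q[:,:2].astype(np.float32)),"z",q[:,2].mean(),"plane",co, (A@co-q[:,2]).std())
r=((h[...,0]<5)|(h[...,0]>174))&(h[...,1]>170)&(h[...,2]>60)
n,l,st,ce=cv2.connectedComponentsWithStats(r.astype(np.uint8))
for i in range(1,n):
    if st[i,4]<15: continue
    s=l==i;q=P[s];t=q[q[:,2]>np.percentile(q[:,2],60)-6]
    print("red",ce[i],st[i],"z",np.percentile(q[:,2],[5,50,95]),cv2.minAreaRect(t[:,:2].astype(np.float32)))
print("table z",np.median(z[300:330,230:300]))
E
```

```text
[158.07228916 188.74698795] [153 181  11  16  83] z [37.3 41.8 46.6] rect ((545.559326171875, 330.55889892578125), (42.527793884277344, 16.326684951782227), 25.450939178466797) vial [546.0149111  331.0970782   41.52430393]
red [331.03030303 157.37878788] [325 151  13  13 132] z [144.94174244 149.5584591  153.3436701 ] ((629.373046875, -166.3687286376953), (33.429931640625, 33.90372848510742), 1.5529453754425049)
red [248.2278481  164.08860759] [240 161  17   7  79] z [133.33382655 137.56272951 143.84043271] ((609.134765625, 61.785362243652344), (45.863101959228516, 12.776371002197266), 82.38877868652344)
table z 0.17601730801771487
```

View pics/crop0.png

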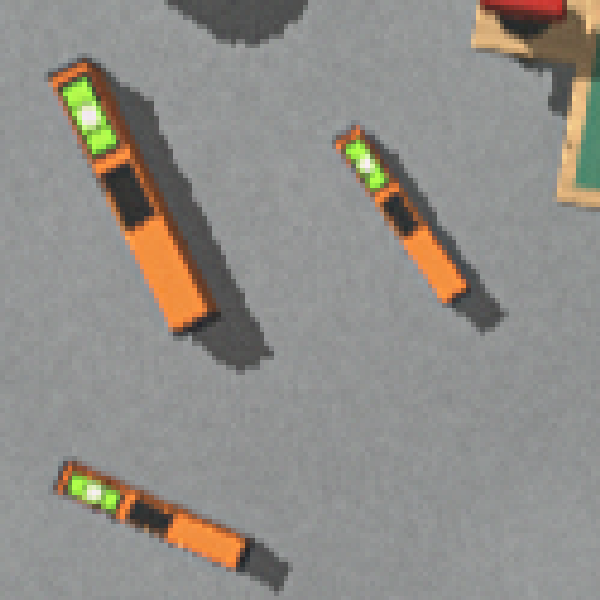

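View pics/crop1.png

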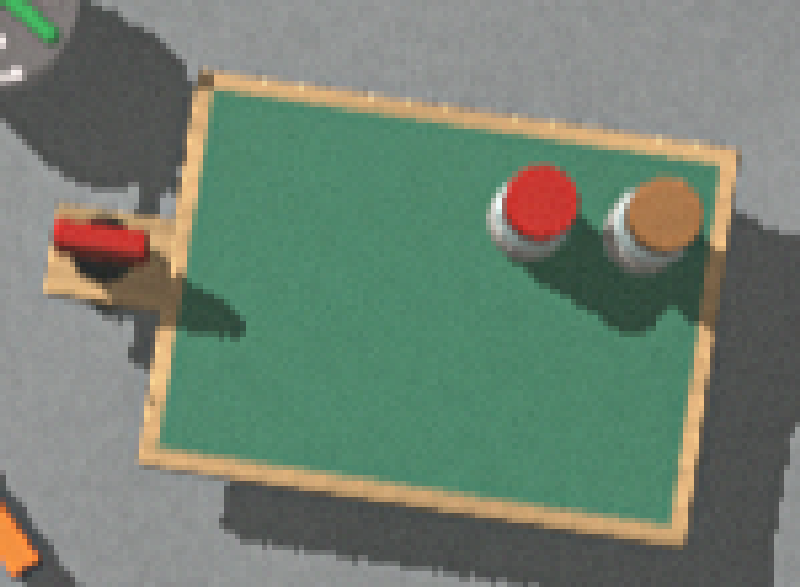

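The crop confirms that the one at (168,207) in raw pixels is the largest, with its vial end toward upper left (+x/+y world). Next I fix the masks and measure.

Run:
```python
from h import *
f=dict(np.load("top0.npz"));P=cloud(f);h=hsv(f);z=P[...,2]
print("hsv",h[224,175],h[180,300],h[164,248], "P",P[224,175],P[180,300])
box=np.zeros_like(z,bool);box[175:240,148:190]=1
s=box&(z>30)&(h[...,1]>60)
n,l,st,ce=cv2.connectedComponentsWithStats(s.astype(np.uint8));i=1+np.argmax(st[1:,4]);s=l==i
q=P[s];print("level n",s.sum(),"z",np.percentile(q[:,2],[5,50,95]))
# color-only mask projected to z=40
hc=h.astype(int)
om=box&(hc[...,1]>150)&(hc[...,2]>200)&(hc[...,0]<20)
gm=box&(hc[...,1]>100)&(hc[...,2]>150)&(hc[...,0]>28)&(hc[...,0]<60)
def ray(u,v,z0):
    fl=192/np.tan(np.radians(float(f["vfov"]))/2)
    d=np.stack([(u-f["cx"])/fl,(v-f["cy"])/fl,np.ones_like(u,float)],-1)@f["R"]
    o=-f["R"].T@f["t"]; return o+d*((z0-o[2])/d[...,2])[...,None]
def pts(m,z0):
    v,u=np.nonzero(m);return ray(u.astype(float),v.astype(float),z0)
A=om|gm; M=cv2.morphologyEx(A.astype(np.uint8),cv2.MORPH_CLOSE,np.ones((11,11)))>0
print("level col",cv2.minAreaRect(pts(M,40)[:,:2].astype(np.float32)))
k=(box&(hc[...,2]<70)&M); print("pad",pts(k,40).mean(0),k.sum(),"vial",pts(gm,40).mean(0),"orange",pts(om,40).mean(0),pts(M,40).mean(0))
c=np.cov(pts(M,40)[:,:2].T);w,V=np.linalg.eigh(c);print("ang",np.degrees(np.arctan2(V[1,1],V[0,1])))
# shelf
g=(hc[...,0]>60)&(hc[...,0]<90)&(hc[...,1]>80)
g[:125]=0;g[235:]=0;g[:,:250]=0;g[:,380:]=0
n,l,st,ce=cv2.connectedComponentsWithStats(g.astype(np.uint8));i=1+np.argmax(st[1:,4]);s=l==i
q=P[s];X=np.c_[q[:,:2],np.ones(len(q))];co=np.linalg.lstsq(X,q[:,2],rcond=None)[0]
print("green",st[i],cv2.minAreaRect(q[:,:2].astype(np.float32)),"plane",co,"z",q[:,2].mean(),(X@co-q[:,2]).std())
print("rect ray",cv2.minAreaRect(pts(s,73)[:,:2].astype(np.float32)))
print("corners",cv2.boxPoints(cv2.minAreaRect(pts(s,73)[:,:2].astype(np.float32))))
# wood+green board mask
b=(z>55)&(z<100); b[:125]=0;b[235:]=0;b[:,:254]=0;b[:,380:]=0
print("board",cv2.minAreaRect(P[b][:,:2].astype(np.float32)))
r=((hc[...,0]<6)|(hc[...,0]>174))&(hc[...,1]>150); r[:,:235]=0;r[:,262:]=0;r[:150]=0;r[175:]=0
r&=z>125
pr=pts(r,138);c=np.cov(pr[:,:2].T);w,V=np.linalg.eigh(c)
print("bar",r.sum(),cv2.minAreaRect(pr[:,:2].astype(np.float32)),pr.mean(0),np.degrees(np.arctan2(V[1,1],V[0,1])),np.sqrt(12*w))
```

```text
hsv [ 13 187 242] [ 75 110 137] [  1 190 203] P [442.32138783 278.24431795  40.80245265] [573.32120452 -87.08408107  76.9878675 ]
level n 468 z [34.3424249  40.43694735 45.93233487]
level col ((497.35028076171875, 306.19427490234375), (171.14306640625, 23.672588348388672), 28.00468635559082)
pad [nan nan nan] 0 vial [546.20832843 331.66532482  40.        ] orange [462.81818845 287.80664455  40.        ] [488.82237657 301.50446021  40.        ]
ang -152.23177062899398
green [ 260  137  104   81 5742] ((542.9595947265625, -116.5823974609375), (278.46807861328125, 279.29949951171875), 82.03701782226562) plane [-3.83291661e-01  1.92389839e-01  3.24426159e+02] z 81.56453722086812 95.42216488412099
rect ray ((583.9041748046875, -122.19343566894531), (277.81817626953125, 196.07398986816406), 81.94483947753906)
corners [[ 467.3696   -245.99442 ]
 [ 661.50903  -273.46954 ]
 [ 700.4387      1.607544]
 [ 506.29932    29.082672]]
board ((584.6597900390625, -110.56253051757812), (324.9751281738281, 221.26255798339844), 81.95427703857422)
bar 86 ((607.9793090820312, 61.596588134765625), (46.32909393310547, 14.22313404083252), 82.49415588378906) [608.23518671  61.30427002 138.        ] 81.93528514669308 [14.18121788 47.52509172]<stdin>:20: RuntimeWarning: Mean of empty slice.
  ret = um.true_divide(
```

Measurements so far:

| Item | Result | Check |
|---|---|---|
| Level | centre about (497.3, 306.2), +x at 27.9° | vial predicted (545.9, 331.9), measured (546.2, 331.7) |
| Shelf | y axis at 82°, strip about (529.4, -114.5) | foot_grip predicted (609.8, 61), bar measured (608.2, 61.5) |

First I approach the level high up.

Call:
{"name": "apply_moves", "arguments": {"increments": "0 0.047 -0.036 0 0 0 1; 0 0.047 -0.036 0 0 0 1; 0 0.047 -0.036 0 0 0 1; 0 0.047 -0.036 0 0 0 1; 0 0.047 -0.036 0 0 0 1; 0 0.047 -0.036 0 0 0 1; 0 0.047 -0.036 0 0 0 1; 0 0.047 -0.036 0 0 0 1", "force": 30}}

```text
t: 1.1
tcp_pos: [482.5, -198.5, 292.1]
eef_rot: [[-0.0, 0.931, 0.364], [-0.0, 0.364, -0.931], [-1.0, -0.0, 0.0]]
force: [0.6, -0.5, 0.4]
width: 92.0
```

```bash
cat >> h.py <<'E'
def plan(s,target,yaw=None,n=8):
    """s: state; target TCP xyz mm; yaw: wanted deg of tool y. prints per-row shifts with rotation first applied as per-row ax"""
    R=np.array(s["eef_rot"]);d=(np.array(target)-s["tcp_pos"])/1000
    y0=np.degrees(np.arctan2(R[1,1],R[0,1]))
    print("pos",np.round(s["tcp_pos"],1),"yaw",round(y0,2),"q",np.round(s["q"],1),"F",np.round(s["force"],1),"w",np.round(s["width"],1),"t",s["t"], "tilt",np.round(R[:2,0],4))
    tot=0 if yaw is None else -(yaw-y0)/6
    print("tool shift total",np.round(R.T@d,4),"per row",np.round(R.T@d/n,4),"ax total",round(tot,3))
    if yaw is not None:
        a=np.radians(yaw);Rf=np.c_[[0,0,-1],[np.cos(a),np.sin(a),0],[np.sin(a),-np.cos(a),0]]
        print("after turn: total",np.round(Rf.T@d,4),"per row",np.round(Rf.T@d/n,4))
E
python3 - <<'E'
from h import *;from plant import arm
plan(arm.observe(),[497.3,306.2,290],27.9)
E
```

```text
pos [ 482.5 -198.5  292.1] yaw 21.34 q [ 50.5  17.2 -37.  106.9  11.9  59.8 -59.9] F [ 0.6 -0.5  0.4] w 92.0 t 1.1 tilt [-0.0002 -0.0002]
tool shift total [ 0.002   0.1974 -0.4647] per row [ 0.0003  0.0247 -0.0581] ax total -1.093
after turn: total [ 0.0021  0.2492 -0.4391] per row [ 0.0003  0.0312 -0.0549]
```

Call:
{"name": "apply_moves", "arguments": {"increments": "0 0.031 -0.055 -0.6 0 0 1; 0 0.031 -0.055 -0.5 0 0 1; 0 0.031 -0.055 0 0 0 1; 0 0.031 -0.055 0 0 0 1; 0 0.031 -0.055 0 0 0 1; 0 0.031 -0.055 0 0 0 1; 0 0.031 -0.055 0 0 0 1; 0 0.031 -0.055 0 0 0 1"}}

```text
t: 2.1
tcp_pos: [505.0, 300.4, 291.9]
eef_rot: [[-0.0, 0.884, 0.468], [-0.001, 0.468, -0.884], [-1.0, -0.0, 0.0]]
force: [0.9, 0.1, 0.9]
width: 91.8
```

Run:
```python
from h import *;from plant import arm
plan(arm.observe(),[497.3,306.2,73],27.9,5)
```

```text
pos [505.  300.4 291.9] yaw 27.92 q [   1.6   27.2  -46.4   97.6   21.5   64.6 -113.1] F [0.9 0.1 0.9] w 91.8 t 2.1 tilt [-0.0002 -0.0006]
tool shift total [ 0.2189 -0.004  -0.0088] per row [ 0.0438 -0.0008 -0.0018] ax total 0.003
after turn: total [ 0.2189 -0.0041 -0.0087] per row [ 0.0438 -0.0008 -0.0017]
```

Call:
{"name": "apply_moves", "arguments": {"increments": "0.044 -0.001 -0.003 0 0 0 1; 0.044 -0.001 -0.003 0 0 0 1; 0.044 -0.001 -0.003 0 0 0 1; 0.044 -0.001 0 0 0 0 1; 0.043 0 0 0 0 0 1; 0 0 0 0 0 0 0.2; 0 0 0 0 0 0 0; 0 0 0 0 0 0 0"}}

```text
t: 3.1
tcp_pos: [498.5, 305.9, 75.3]
eef_rot: [[0.003, 0.883, 0.469], [0.002, 0.469, -0.883], [-1.0, 0.003, -0.0]]
force: [-0.6, -0.1, 0.3]
width: 66.4
```

Call:
{"name": "apply_moves", "arguments": {"increments": "0 0 0 0 0 0 0; 0 0 0 0 0 0 0; -0.02 0 0 0 0 0 0; -0.04 0 0 0 0 0 0; -0.03 0 0 0 0 0 0; 0 0 0 0 0 0 0; 0 0 0 0 0 0 0; 0 0 0 0 0 0 0"}}

```text
t: 4.1
tcp_pos: [496.8, 304.4, 162.5]
eef_rot: [[-0.001, 0.883, 0.469], [-0.001, 0.469, -0.883], [-1.0, -0.002, 0.0]]
force: [-0.7, -0.7, -0.1]
width: 0.6
```

Run:
```python
from h import *;from plant import arm
plan(arm.observe(),[529.4,-114.5,250],81.95,8)
f=arm.grab_frame("top");np.savez("top1.npz",**f)
u,v=map(int,proj(f,arm.observe()["tcp_pos"]));
print(u,v)
cv2.imwrite("pics/t1.png",cv2.resize(f["pixels"][max(0,v-60):v+60,max(0,u-80):u+80,::-1],(800,600),interpolation=cv2.INTER_NEAREST))
```

```text
pos [496.8 304.4 162.5] yaw 27.96 q [  -3.1   35.6  -41.3  104.1   29.3   51.6 -119.9] F [-0.7 -0.7 -0.1] w 0.6 t 4.1 tilt [-0.0014 -0.001 ]
tool shift total [-0.0872 -0.1678  0.3853] per row [-0.0109 -0.021   0.0482] ax total -8.998
after turn: total [-0.0875 -0.4103  0.0909] per row [-0.0109 -0.0513  0.0114]
157 202
```

View pics/t1.png

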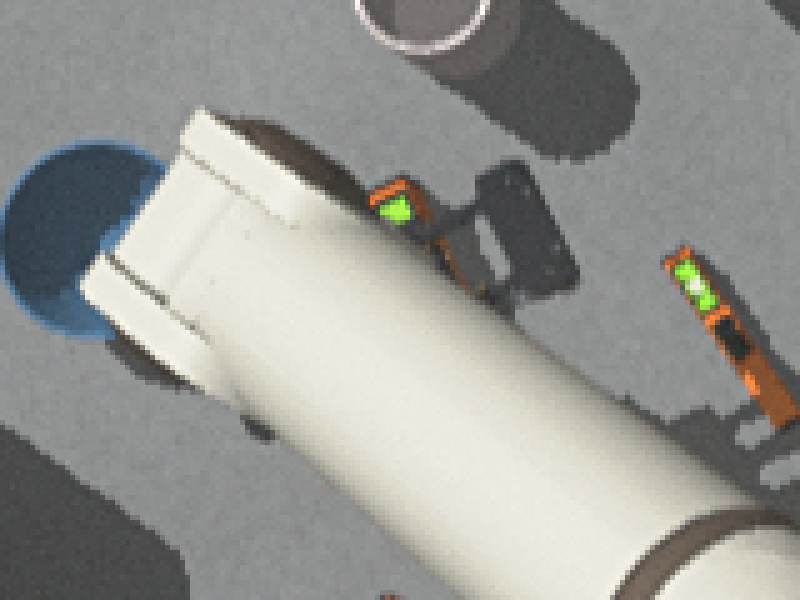

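The jaws close more slowly than I allowed for (about 90 mm/s after a delay), so the fingers rose before they gripped. The level still lies in place, with its end at about the same pixel (158,178). I try again with more time.

Call:
{"name": "apply_moves", "arguments": {"increments": "0 0.001 -0.001 0 0 0 0.6; 0 0 0 0 0 0 0.6; 0 0 0 0 0 0 0.6; 0 0 0 0 0 0 0.6; 0 0 0 0 0 0 0.6; 0.02 0 0 0 0 0 0.6; 0.034 0 0 0 0 0 0.6; 0.034 0 0 0 0 0 0.6"}}

```text
t: 5.15
tcp_pos: [497.5, 305.8, 73.2]
eef_rot: [[-0.0, 0.883, 0.469], [-0.0, 0.469, -0.883], [-1.0, -0.001, 0.0]]
force: [0.5, 0.4, -0.3]
width: 55.2
```

Call:
{"name": "apply_moves", "arguments": {"increments": "0 0 0 0 0 0 0.6; 0 0 0 0 0 0 0; 0 0 0 0 0 0 0; 0 0 0 0 0 0 0; 0 0 0 0 0 0 0; 0 0 0 0 0 0 0; 0 0 0 0 0 0 0; 0 0 0 0 0 0 0"}}

```text
t: 6.15
tcp_pos: [498.3, 306.9, 76.3]
eef_rot: [[0.001, 0.883, 0.469], [0.001, 0.469, -0.883], [-1.0, 0.002, -0.0]]
force: [-1.0, -0.0, 6.4]
width: 26.0
```

Call:
{"name": "apply_moves", "arguments": {"increments": "-0.02 0 0 0 0 0 0; -0.04 0 0 0 0 0 0; -0.05 0 0 0 0 0 0; -0.05 0 0 0 0 0 0; -0.015 0 0 0 0 0 0; 0 0 0 0 0 0 0; 0 0 0 0 0 0 0; 0 0 0 0 0 0 0"}}

```text
t: 7.15
tcp_pos: [496.9, 305.6, 248.2]
eef_rot: [[-0.003, 0.883, 0.469], [-0.002, 0.469, -0.883], [-1.0, -0.004, -0.0]]
force: [0.1, -0.7, -3.1]
width: 25.9
```

Run:
```python
from h import *;from plant import arm
s=arm.observe();plan(s,[529.4,-114.5,s["tcp_pos"][2]],81.95,8)
```

```text
pos [496.9 305.6 248.2] yaw 27.97 q [   0.    29.7  -45.4  100.5   23.9   60.2 -115.9] F [ 0.1 -0.7 -3.1] w 25.9 t 7.15 tilt [-0.0032 -0.0016]
tool shift total [ 0.0006 -0.1683  0.3862] per row [ 0.0001 -0.021   0.0483] ax total -8.997
after turn: total [ 0.     -0.4114  0.091 ] per row [ 0.     -0.0514  0.0114]
```

Call:
{"name": "apply_moves", "arguments": {"increments": "0 -0.021 0.048 0 0 0 0; 0 -0.021 0.048 0 0 0 0; 0 -0.021 0.048 0 0 0 0; 0 -0.021 0.048 0 0 0 0; 0 -0.021 0.048 0 0 0 0; 0 -0.021 0.048 0 0 0 0; 0 -0.021 0.048 0 0 0 0; 0 -0.021 0.048 0 0 0 0"}}

```text
t: 8.15
tcp_pos: [528.9, -113.1, 249.2]
eef_rot: [[-0.001, 0.883, 0.469], [0.001, 0.469, -0.883], [-1.0, -0.001, -0.001]]
force: [0.2, -0.4, -2.8]
width: 25.8
```

Call:
{"name": "apply_moves", "arguments": {"increments": "0 0 0 -1 0 0 0; 0 0 0 -1 0 0 0; 0 0 0 -1 0 0 0; 0 0 0 -1 0 0 0; 0 0 0 -1 0 0 0; 0 0 0 -1 0 0 0; 0 0 0 -1 0 0 0; 0 0 0 -1 0 0 0"}}

```text
t: 9.15
tcp_pos: [528.9, -111.4, 249.1]
eef_rot: [[-0.002, 0.239, 0.971], [0.001, 0.971, -0.239], [-1.0, 0.001, -0.002]]
force: [-0.1, 0.3, -2.4]
width: 25.8
```

Run:
```python
from h import *;from plant import arm
s=arm.observe();plan(s,[529.4,-114.5,150],81.95,4)
```

```text
pos [ 528.9 -111.4  249.1] yaw 76.18 q [ 50.7  27.6 -53.1 106.4  25.5  59.  -26.7] F [-0.1  0.3 -2.4] w 25.8 t 9.15 tilt [-0.0018  0.001 ]
tool shift total [ 0.0991 -0.0029  0.0015] per row [ 0.0248 -0.0007  0.0004] ax total -0.962
after turn: total [ 0.0991 -0.003   0.001 ] per row [ 0.0248 -0.0007  0.0002]
```

The gripper's body (±95 mm across) would come close to jar_b (150 mm top) if I placed at the exact strip middle. I will place 20 mm further forward and 20 mm toward the foot, which is still well inside the clear strip.

Call:
{"name": "apply_moves", "arguments": {"increments": "0 0 0 -0.96 0 0 0; 0 0.009 -0.01 0 0 0 0; 0 0.008 -0.009 0 0 0 0; 0.03 0 0 0 0 0 0; 0.03 0 0 0 0 0 0; 0.03 0 0 0 0 0 0; 0 0 0 0 0 0 0; 0 0 0 0 0 0 0"}}

```text
t: 10.15
tcp_pos: [513.5, -91.4, 161.3]
eef_rot: [[0.001, 0.144, 0.99], [0.0, 0.99, -0.144], [-1.0, 0.0, 0.001]]
force: [1.0, -0.4, -2.7]
width: 26.3
```

Run:
```python
from h import *;from plant import arm
s=arm.observe();plan(s,[512.4,-91.9,148],81.95,4)
for n in ("side","top"):
    f=arm.grab_frame(n)
    u,v=map(int,proj(f,[540,-80,90]))
    cv2.imwrite(f"pics/{n}2.png",cv2.resize(f["pixels"][max(0,v-60):v+60,max(0,u-80):u+80,::-1],(800,600),interpolation=cv2.INTER_CUBIC))
```

```text
pos [513.5 -91.4 161.3] yaw 81.74 q [ 46.3  33.  -49.5 112.7  33.1  49.4 -29.4] F [ 1.  -0.4 -2.7] w 26.3 t 10.15 tilt [0.0011 0.    ]
tool shift total [ 0.0132 -0.0007 -0.001 ] per row [ 0.0033 -0.0002 -0.0003] ax total -0.035
after turn: total [ 0.0133 -0.0007 -0.001 ] per row [ 0.0033 -0.0002 -0.0003]
```

View pics/side2.png

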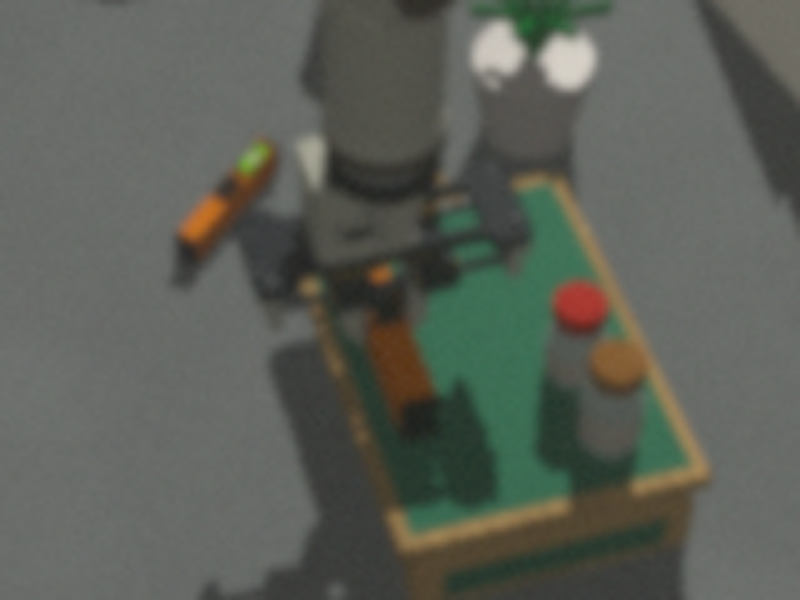

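View pics/top2.png

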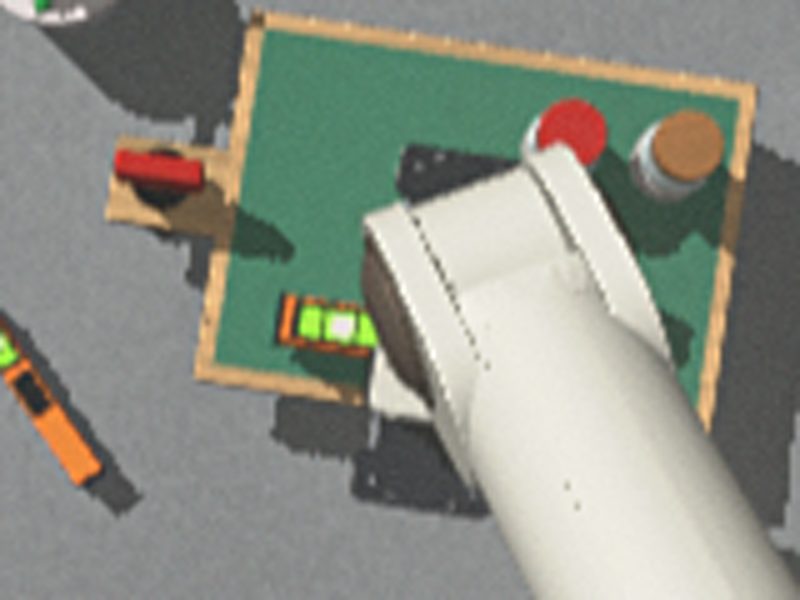

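The level hangs upright over the front strip and parallel to the shelf edge. The vial is at (340,325) in the crop and the jars are clear of the body. I lower it gently.

Call:
{"name": "apply_moves", "arguments": {"increments": "0.005 0 0 0 0 0 0; 0.003 0 0 0 0 0 0; 0.001 0 0 0 0 0 0; 0.001 0 0 0 0 0 0; 0.001 0 0 0 0 0 0; 0 0 0 0 0 0 0; 0 0 0 0 0 0 0; 0 0 0 0 0 0 0"}}

```text
t: 11.25
tcp_pos: [513.1, -91.8, 149.4]
eef_rot: [[0.0, 0.144, 0.99], [0.0, 0.99, -0.144], [-1.0, 0.0, 0.0]]
force: [-1.1, 2.1, 1.4]
width: 26.0
```

Call:
{"name": "apply_moves", "arguments": {"increments": "0.0005 0 0 0 0 0 0; 0 0 0 0 0 0 0.6; 0 0 0 0 0 0 0.6; 0 0 0 0 0 0 0.6; 0 0 0 0 0 0 0.6; 0 0 0 0 0 0 0.6; -0.03 0 0 0 0 0 0.6; -0.05 0 0 0 0 0 0.6"}}

```text
t: 12.25
tcp_pos: [511.9, -92.0, 228.2]
eef_rot: [[-0.003, 0.144, 0.99], [0.002, 0.99, -0.144], [-1.0, 0.001, -0.004]]
force: [0.7, -0.6, 0.9]
width: 55.3
```

Run:
```python
from h import *;from plant import arm
s=arm.observe();plan(s,[608.8,61.3,235],81.95,4)
for n in ("top",):
    f=arm.grab_frame(n)
    u,v=map(int,proj(f,[540,-80,90]))
    cv2.imwrite(f"pics/{n}3.png",cv2.resize(f["pixels"][max(0,v-60):v+60,max(0,u-80):u+80,::-1],(800,600),interpolation=cv2.INTER_CUBIC))
```

```text
pos [511.9 -92.  228.2] yaw 81.74 q [ 50.5  27.8 -54.3 110.1  27.   56.2 -24.5] F [ 0.7 -0.6  0.9] w 55.3 t 12.25 tilt [-0.0035  0.0015]
tool shift total [-0.0069  0.1656  0.0739] per row [-0.0017  0.0414  0.0185] ax total -0.036
after turn: total [-0.0068  0.1653  0.0745] per row [-0.0017  0.0413  0.0186]
```

View pics/top3.png

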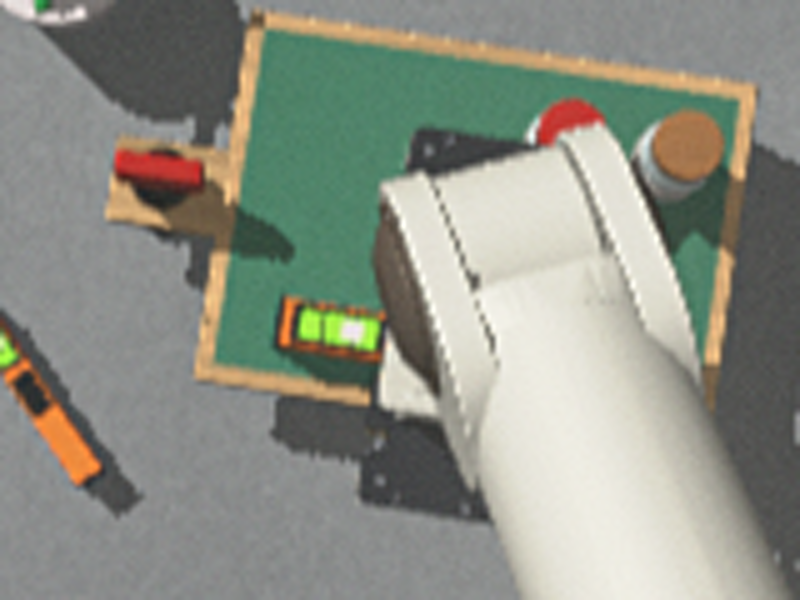

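The level lies flat on the shelf and has been released. The bubble is at (353,330) against the vial middle at about (340,328), so it is about 7 mm toward the fixed end and needs about 1.5 rad clockwise. I move to the foot grip at (160,169).

Call:
{"name": "apply_moves", "arguments": {"increments": "0 0.041 0.0185 0 0 0 0.6; 0 0.041 0.0185 0 0 0 0.6; 0 0.041 0.0185 0 0 0 0.6; 0 0.042 0.0185 0 0 0 0.6; 0.02 0 0 0 0 0 0.6; 0.02 0 0 0 0 0 0.6; 0 0 0 0 0 0 0.6; 0 0 0 0 0 0 0.6"}}

```text
t: 13.3
tcp_pos: [609.9, 59.3, 188.7]
eef_rot: [[-0.0, 0.146, 0.989], [-0.0, 0.989, -0.146], [-1.0, -0.0, -0.0]]
force: [-0.5, 0.8, -0.7]
width: 54.8
```

Run:
```python
from h import *;from plant import arm
s=arm.observe();plan(s,[608.8,61.3,172],81.95,1)
for n in ("top","side"):
    f=arm.grab_frame(n)
    u,v=map(int,proj(f,[560,0,90]))
    cv2.imwrite(f"pics/{n}4.png",cv2.resize(f["pixels"][max(0,v-60):v+60,max(0,u-80):u+80,::-1],(800,600),interpolation=cv2.INTER_CUBIC))
```

```text
pos [609.9  59.3 188.7] yaw 81.63 q [ 26.8  38.9 -48.9  98.7  33.8  58.3 -42.8] F [-0.5  0.8 -0.7] w 54.8 t 13.3 tilt [-0.0003 -0.0004]
tool shift total [ 0.0167  0.0018 -0.0014] per row [ 0.0167  0.0018 -0.0014] ax total -0.054
after turn: total [ 0.0167  0.0018 -0.0014] per row [ 0.0167  0.0018 -0.0014]
```

View pics/top4.png

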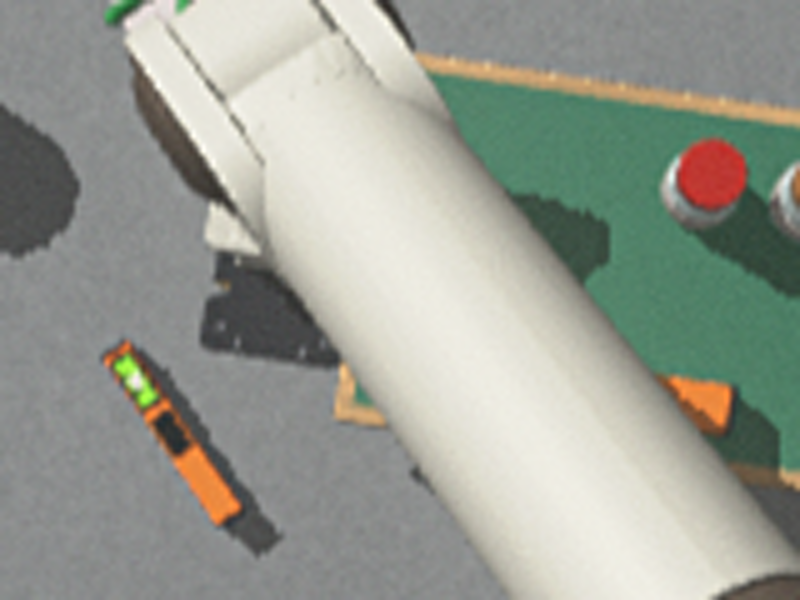

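View pics/side4.png

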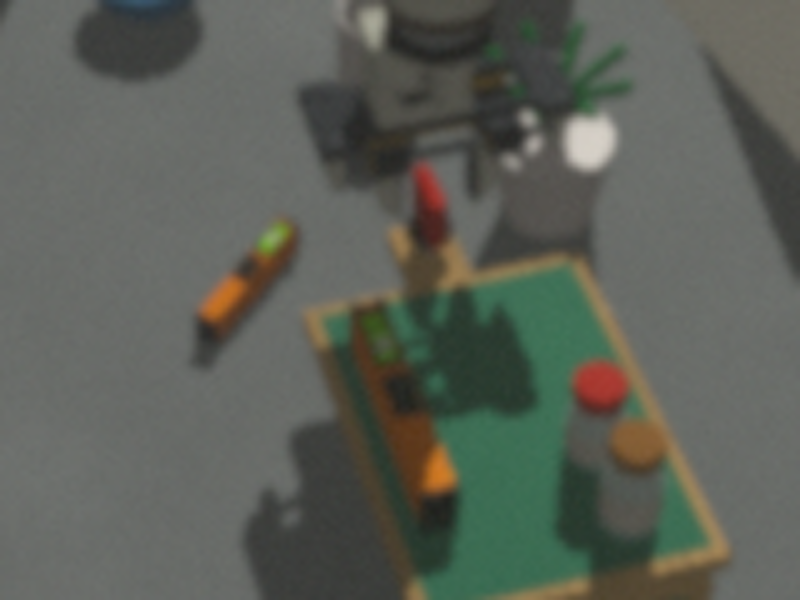

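Call:
{"name": "apply_moves", "arguments": {"increments": "0.006 0.002 -0.001 0 0 0 0.6; 0.007 0 0 0 0 0 0.6; 0 0 0 0 0 0 0; 0 0 0 0 0 0 0; 0 0 0 0 0 0 0; 0 0 0 0 0 0 0; 0 0 0 0 0 0 0; 0 0 0 0 0 0 0", "force": 35}}

```text
t: 14.4
tcp_pos: [608.4, 62.9, 175.8]
eef_rot: [[-0.002, 0.144, 0.99], [-0.0, 0.99, -0.144], [-1.0, -0.001, -0.002]]
force: [-5.4, -0.8, 4.4]
width: 13.7
```

Run:
```python
from h import *;from plant import arm
s=arm.observe();plan(s,[608.8,61.3,176],81.95,1);print(s["ft_torque"])
f=arm.grab_frame("side");np.savez("side5.npz",**f)
u,v=map(int,proj(f,[520,-37,115]));print(u,v)
cv2.imwrite("pics/s5.png",cv2.resize(f["pixels"][v-24:v+24,u-32:u+32,::-1],(800,600),interpolation=cv2.INTER_CUBIC))
```

```text
pos [608.4  62.9 175.8] yaw 81.74 q [ 26.1  39.7 -48.3  99.3  34.6  57.2 -43.6] F [-5.4 -0.8  4.4] w 13.7 t 14.4 tilt [-0.0018 -0.0004]
tool shift total [-0.0002 -0.0015  0.0006] per row [-0.0002 -0.0015  0.0006] ax total -0.035
after turn: total [-0.0002 -0.0015  0.0006] per row [-0.0002 -0.0015  0.0006]
[-0.00418113  0.94902785  0.04600486]
244 196
```

View pics/s5.png

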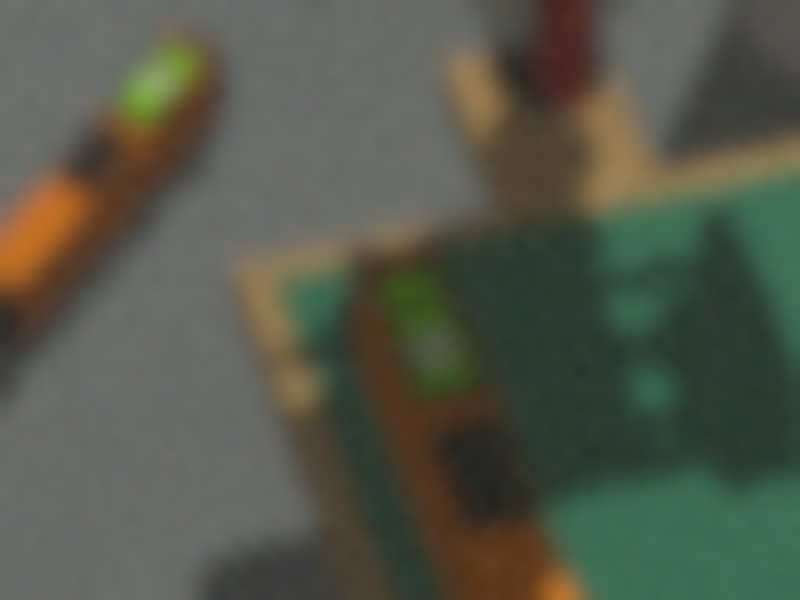

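The grip holds at 13.7 mm. The side view shows the bubble at crop (430,347), about 6 mm below mid-vial, which agrees with the top view. I turn clockwise (+ax).

Call:
{"name": "apply_moves", "arguments": {"increments": "0 0 0 1 0 0 0; 0 0 0 1 0 0 0; 0 0 0 1 0 0 0; 0 0 0 1 0 0 0; 0 0 0 1 0 0 0; 0 0 0 1 0 0 0; 0 0 0 1 0 0 0; 0 0 0 1 0 0 0"}}

```text
t: 15.45
tcp_pos: [608.6, 62.7, 175.8]
eef_rot: [[-0.001, 0.833, 0.553], [-0.0, 0.553, -0.833], [-1.0, -0.001, -0.0]]
force: [-4.2, -1.8, 3.7]
width: 14.0
```

Call:
{"name": "apply_moves", "arguments": {"increments": "0 0 0 1 0 0 0; 0 0 0 1 0 0 0; 0 0 0 1 0 0 0; 0 0 0 1 0 0 0; 0 0 0 1 0 0 0; 0 0 0 0 0 0 0; 0 0 0 0 0 0 0; 0 0 0 0 0 0 0"}}

```text
t: 16.45
tcp_pos: [608.7, 62.6, 175.7]
eef_rot: [[-0.001, 0.998, 0.067], [-0.001, 0.067, -0.998], [-1.0, -0.001, 0.0]]
force: [-5.8, -1.1, 3.6]
width: 14.0
```

Run:
```python
from h import *;from plant import arm
s=arm.observe();plan(s,[608.8,61.3,176],None,1);print(s["ft_torque"])
for n in ("side","top"):
    f=arm.grab_frame(n);np.savez(n+"6.npz",**f)
    u,v=map(int,proj(f,[520,-37,115]));print(u,v)
    cv2.imwrite(f"pics/{n}6.png",cv2.resize(f["pixels"][v-24:v+24,u-32:u+32,::-1],(800,600),interpolation=cv2.INTER_CUBIC))
```

```text
pos [608.7  62.6 175.7] yaw 3.86 q [  14.4   34.   -30.8   99.7   21.2   52.3 -111.4] F [-5.8 -1.1  3.6] w 14.0 t 16.45 tilt [-0.0014 -0.0005]
tool shift total [-0.0003  0.      0.0013] per row [-0.0003  0.      0.0013] ax total 0
[ 0.03995415  1.15178008 -0.09928429]
244 196
283 197
```

View pics/side6.png

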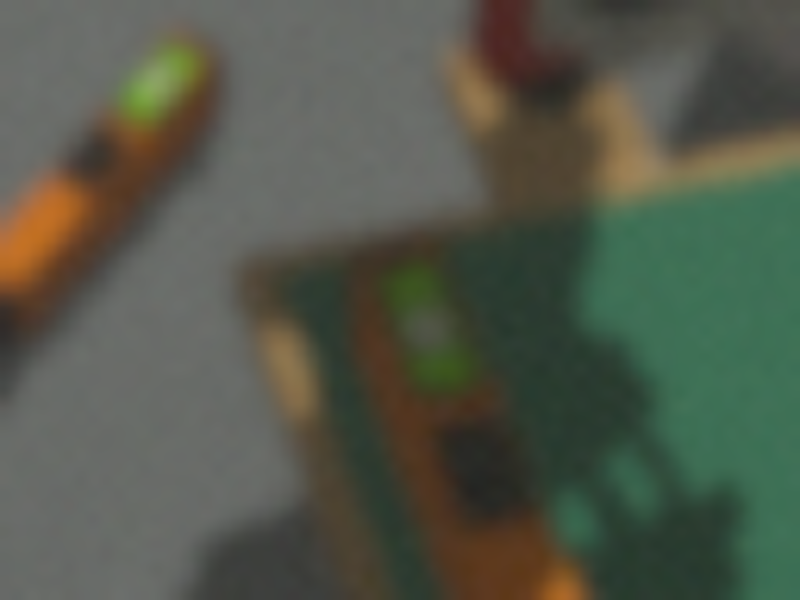

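View pics/top6.png

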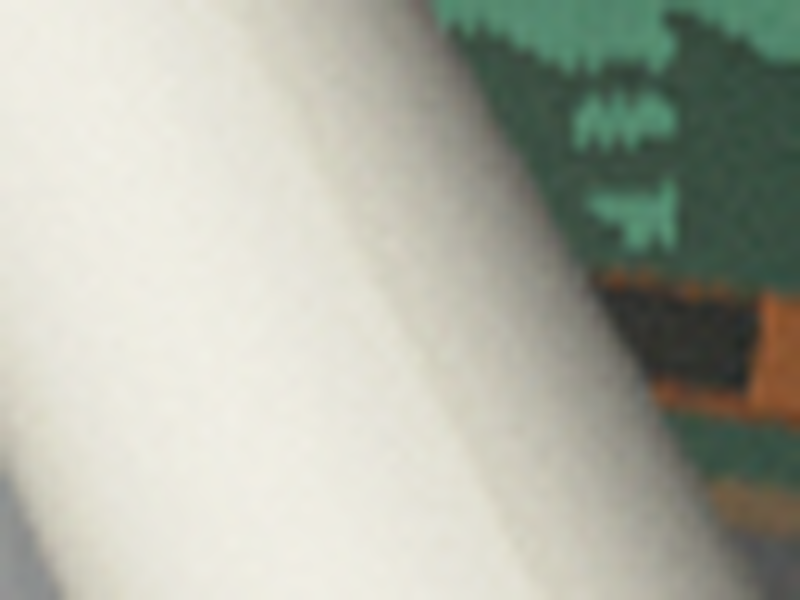

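The turn so far is 78° (1.36 rad, about 6.5 mm) and the bubble is near mid-vial. I measure a profile along the vial, using this known travel as the scale.

```bash
cat > prof.py <<'E'
from h import *
def prof(f,c=(512.4,-91.9),yaw=81.95,z=114.5):
    a=np.radians(yaw);ax=np.array([np.cos(a),np.sin(a)]);sx=np.array([np.sin(a),-np.cos(a)])
    s=np.arange(20,95,1.0)
    rows=[]
    for o in(-4,-2,0,2,4):
        X=np.c_[np.array(c)+s[:,None]*ax+o*sx,np.full(len(s),z)]
        uv=proj(f,X).astype(np.float32)
        rows.append(cv2.remap(f["pixels"],uv[None,:,0],uv[None,:,1],cv2.INTER_LINEAR)[0].astype(float))
    return s,np.mean(rows,0)
def bub(f,**k):
    s,c=prof(f,**k)
    g=c[:,1]-c[:,0]   # green minus red
    print("r",c[:,0].astype(int).tolist());print("g",c[:,1].astype(int).tolist());print("b",c[:,2].astype(int).tolist())
E
python3 - <<'E'
from prof import *
for n in("side5","side6"):
    f=dict(np.load(n+".npz"));bub(f)
E
```

```text
r [70, 69, 67, 66, 64, 62, 61, 60, 60, 60, 60, 61, 63, 65, 66, 68, 69, 70, 72, 73, 74, 75, 75, 75, 75, 74, 73, 71, 70, 68, 67, 66, 64, 63, 61, 60, 60, 58, 57, 56, 56, 56, 56, 57, 58, 58, 59, 59, 59, 60, 61, 62, 63, 65, 66, 69, 72, 76, 81, 85, 90, 96, 101, 107, 112, 116, 118, 119, 120, 121, 122, 121, 119, 117, 115]
g [52, 54, 55, 57, 59, 61, 64, 67, 70, 73, 75, 77, 79, 80, 81, 82, 82, 82, 82, 82, 82, 82, 82, 82, 82, 82, 82, 82, 82, 83, 83, 83, 82, 81, 81, 80, 79, 78, 77, 77, 76, 77, 77, 78, 78, 78, 78, 76, 75, 74, 72, 70, 67, 65, 63, 62, 63, 66, 68, 71, 75, 80, 85, 90, 94, 99, 102, 105, 108, 110, 112, 113, 112, 112, 112]
b [31, 31, 31, 31, 31, 31, 31, 32, 33, 34, 36, 38, 40, 43, 46, 49, 51, 54, 56, 58, 59, 60, 60, 60, 60, 58, 56, 54, 51, 49, 46, 44, 42, 39, 38, 36, 34, 32, 30, 28, 28, 29, 29, 30, 31, 31, 31, 31, 31, 31, 32, 32, 33, 34, 35, 37, 39, 42, 45, 48, 52, 57, 62, 67, 72, 76, 80, 84, 88, 92, 95, 97, 98, 100, 101]
r [72, 71, 69, 67, 65, 63, 62, 61, 60, 59, 59, 58, 59, 60, 60, 61, 61, 62, 62, 63, 64, 65, 67, 69, 70, 72, 73, 73, 74, 75, 75, 75, 74, 73, 72, 71, 69, 67, 66, 64, 62, 62, 60, 60, 60, 59, 59, 58, 59, 58, 58, 58, 57, 57, 57, 57, 58, 59, 60, 61, 62, 64, 65, 67, 68, 71, 74, 78, 81, 85, 88, 91, 93, 95, 97]
g [52, 54, 55, 57, 58, 60, 62, 65, 68, 70, 73, 75, 77, 79, 80, 81, 81, 81, 80, 80, 79, 78, 78, 78, 78, 77, 78, 78, 79, 80, 80, 80, 80, 80, 80, 79, 79, 79, 78, 78, 78, 77, 77, 77, 77, 77, 76, 76, 75, 74, 72, 69, 66, 64, 61, 58, 57, 55, 54, 53, 53, 54, 56, 58, 60, 63, 67, 72, 76, 80, 84, 88, 91, 94, 98]
b [34, 34, 33, 33, 32, 32, 32, 31, 31, 31, 31, 32, 32, 32, 32, 33, 34, 36, 38, 40, 42, 45, 48, 52, 55, 57, 59, 60, 61, 62, 62, 61, 60, 58, 57, 55, 52, 49, 46, 43, 41, 39, 37, 35, 33, 33, 32, 32, 32, 32, 32, 32, 32, 32, 32, 33, 34, 36, 37, 38, 40, 42, 44, 47, 50, 53, 57, 63, 67, 72, 77, 81, 84, 88, 91]
```

The bubble's blue peak moved from s=42.5 to s≈49.8 mm. The green vial spans 25.7 to 74, middle about 50, so the bubble is centred to about 1 mm. I release the grip and lift.

Call:
{"name": "apply_moves", "arguments": {"increments": "0 0 0 0 0 0 0.5; 0 0 0 0 0 0 0.5; 0 0 0 0 0 0 0.5; 0 0 0 0 0 0 0.5; 0 0 0 0 0 0 0.5; 0 0 0 0 0 0 0.5; -0.03 0 0 0 0 0 0.5; -0.04 0 0 0 0 0 0.5"}}

```text
t: 17.55
tcp_pos: [608.5, 62.6, 245.3]
eef_rot: [[-0.003, 0.998, 0.065], [-0.0, 0.065, -0.998], [-1.0, -0.003, -0.0]]
force: [0.5, -0.4, 0.2]
width: 45.8
```

Run:
```python
from h import *;from plant import arm
s=arm.observe();plan(s,[512.4,-91.9,240],81.95,4)
```

```text
pos [608.5  62.6 245.3] yaw 3.73 q [  16.1   29.3  -32.9   96.8   17.9   59.4 -109. ] F [ 0.5 -0.4  0.2] w 45.8 t 17.55 tilt [-0.0028 -0.    ]
tool shift total [ 0.0056 -0.1059  0.1479] per row [ 0.0014 -0.0265  0.037 ] ax total -13.036
after turn: total [ 0.0053 -0.1664 -0.0735] per row [ 0.0013 -0.0416 -0.0184]
```

Call:
{"name": "apply_moves", "arguments": {"increments": "0 -0.0265 0.037 0 0 0 0; 0 -0.0265 0.037 0 0 0 0; 0 -0.0265 0.037 0 0 0 0; 0 -0.0265 0.037 0 0 0 0; 0 0 0 -1 0 0 0; 0 0 0 -1 0 0 0; 0 0 0 -1 0 0 0; 0 0 0 -1 0 0 0"}}

```text
t: 18.55
tcp_pos: [513.2, -91.9, 245.9]
eef_rot: [[0.0, 0.884, 0.468], [-0.0, 0.468, -0.884], [-1.0, 0.0, 0.0]]
force: [0.9, 0.0, -0.3]
width: 0.7
```

Call:
{"name": "apply_moves", "arguments": {"increments": "0 0 0 -1 0 0 0; 0 0 0 -1 0 0 0; 0 0 0 -1 0 0 0; 0 0 0 -1 0 0 0; 0 0 0 -1 0 0 0; 0 0 0 -1 0 0 0; 0 0 0 -1 0 0 0; 0 0 0 -1 0 0 0"}}

```text
t: 19.55
tcp_pos: [513.2, -91.9, 245.8]
eef_rot: [[0.0, 0.243, 0.97], [-0.0, 0.97, -0.243], [-1.0, -0.0, 0.0]]
force: [-0.4, -0.6, 0.1]
width: 1.0
```

Call:
{"name": "apply_moves", "arguments": {"increments": "0.02 0 0 -1 0 0 0; 0.02 0 0 0 0 0 0; 0 0 0 0 0 0 0; 0 0 0 0 0 0 0; 0 0 0 0 0 0 0; 0 0 0 0 0 0 0; 0 0 0 0 0 0 0; 0 0 0 0 0 0 0"}}

```text
t: 20.55
tcp_pos: [513.2, -91.9, 205.9]
eef_rot: [[0.0, 0.144, 0.99], [-0.0, 0.99, -0.144], [-1.0, -0.0, 0.0]]
force: [0.2, 0.4, 0.2]
width: 0.4
```

Run:
```python
from h import *;from plant import arm
s=arm.observe();plan(s,[512.4,-91.9,185],81.95,4)
for n in ("side","top"):
    f=arm.grab_frame(n);np.savez(n+"7.npz",**f)
    u,v=map(int,proj(f,[520,-40,115]));print(u,v)
    cv2.imwrite(f"pics/{n}7.png",cv2.resize(f["pixels"][v-30:v+30,u-40:u+40,::-1],(800,600),interpolation=cv2.INTER_NEAREST if n=="top" else cv2.INTER_CUBIC))
```

```text
pos [513.2 -91.9 205.9] yaw 81.71 q [ 45.   27.2 -47.  111.2  25.1  52.2 -22.9] F [0.2 0.4 0.2] w 0.4 t 20.55 tilt [ 0.0002 -0.0002]
tool shift total [ 0.0209 -0.0001 -0.0008] per row [ 0.0052 -0.     -0.0002] ax total -0.04
after turn: total [ 0.0209 -0.0001 -0.0008] per row [ 0.0052 -0.     -0.0002]
244 197
284 197
```

View pics/side7.png

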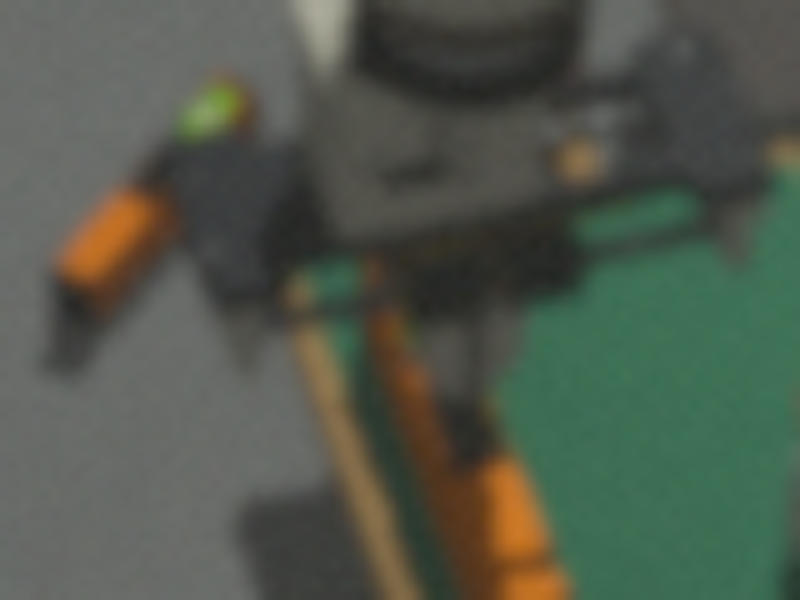

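View pics/top7.png

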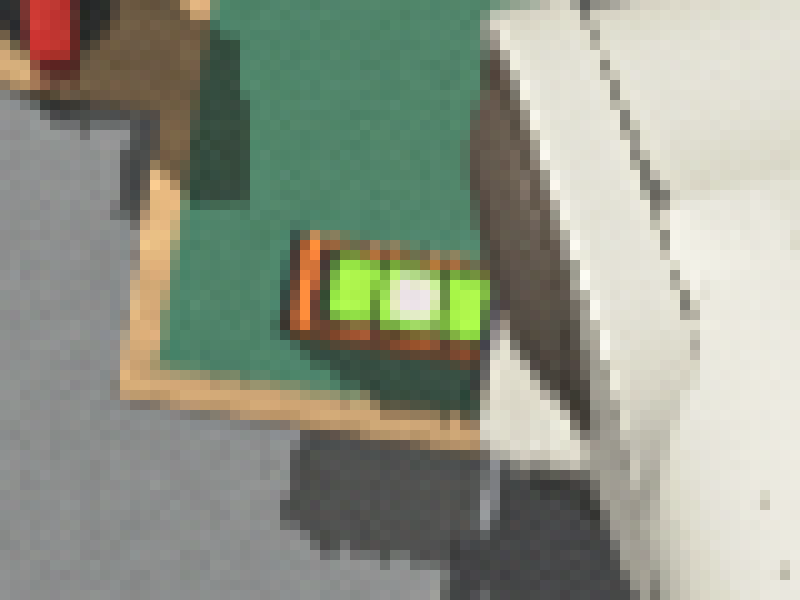

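From the top, the lines are at x≈383 and 444 and the bubble spans about 390–436 with its centre at about 413, so it is centred. The level is untouched and the tips are over the black pad. I press now.

Call:
{"name": "apply_moves", "arguments": {"increments": "0.01 0 0 0 0 0 0; 0.008 0 0 0 0 0 0; 0.004 0 0 0 0 0 0; 0.002 0 0 0 0 0 0; 0 0 0 0 0 0 0; 0 0 0 0 0 0 0; 0 0 0 0 0 0 0; 0 0 0 0 0 0 0"}}

```text
t: 21.65
tcp_pos: [513.3, -91.9, 181.9]
eef_rot: [[0.0, 0.144, 0.99], [-0.0, 0.99, -0.144], [-1.0, -0.0, 0.0]]
force: [0.2, -0.1, 0.3]
width: 0.5
```

Call:
{"name": "apply_moves", "arguments": {"increments": "0.0005 0 0 0 0 0 0; 0.0005 0 0 0 0 0 0; 0.0005 0 0 0 0 0 0; 0.0005 0 0 0 0 0 0; 0 0 0 0 0 0 0; 0 0 0 0 0 0 0; 0 0 0 0 0 0 0; 0 0 0 0 0 0 0"}}

```text
t: 22.65
tcp_pos: [513.3, -91.8, 180.5]
eef_rot: [[0.0, 0.144, 0.99], [-0.001, 0.99, -0.144], [-1.0, -0.001, 0.0]]
force: [-2.9, 0.1, 8.6]
width: 0.6
```

Call:
{"name": "apply_moves", "arguments": {"increments": "0.0001 0 0 0 0 0 0; 0 0 0 0 0 0 0; 0 0 0 0 0 0 0; 0 0 0 0 0 0 0; 0 0 0 0 0 0 0; 0 0 0 0 0 0 0; 0 0 0 0 0 0 0; 0 0 0 0 0 0 0"}}

```text
t: 23.65
tcp_pos: [513.3, -91.8, 180.5]
eef_rot: [[0.0, 0.144, 0.99], [-0.001, 0.99, -0.144], [-1.0, -0.001, 0.0]]
force: [-4.2, 0.2, 9.4]
width: 0.5
```

Run:
```python
from h import *;from plant import arm
s=arm.observe();print(s["force"],s["tcp_pos"])
for n in ("top",):
    f=arm.grab_frame(n);np.savez(n+"8.npz",**f)
    u,v=map(int,proj(f,[520,-40,115]));print(u,v)
    cv2.imwrite(f"pics/{n}8.png",cv2.resize(f["pixels"][v-30:v+30,u-40:u+40,::-1],(800,600),interpolation=cv2.INTER_NEAREST))
    cv2.imwrite(f"pics/{n}8full.png",cv2.resize(f["pixels"][:,:,::-1],(800,600),interpolation=cv2.INTER_CUBIC))
```

```text
[-4.17311266  0.20433898  9.44654923] [513.27651169 -91.83181988 180.52383476]
284 197
```

View pics/top8.png

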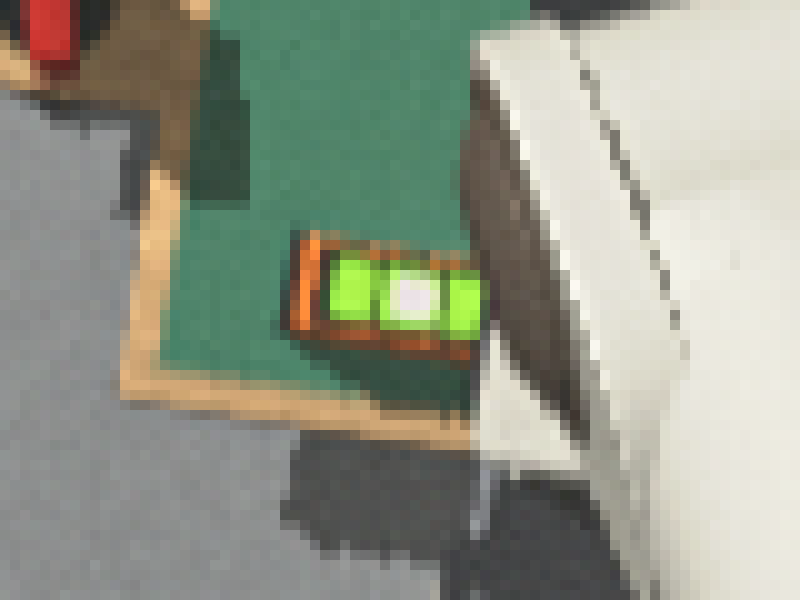

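View pics/top8full.png

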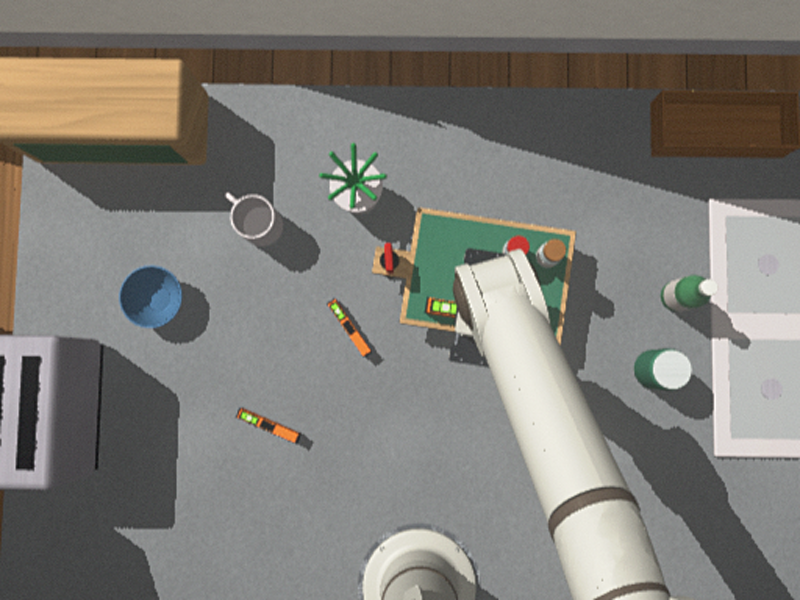

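The bubble is still centred between the lines under 9.4 N, and everything else stands where it was. There is a sideways push of 4 N, so I ease it slightly to avoid a slip.

Call:
{"name": "apply_moves", "arguments": {"increments": "0 0 -0.0003 0 0 0 0; 0 0 0 0 0 0 0; 0 0 0 0 0 0 0; 0 0 0 0 0 0 0; 0 0 0 0 0 0 0; 0 0 0 0 0 0 0; 0 0 0 0 0 0 0; 0 0 0 0 0 0 0"}}

```text
t: 24.7
tcp_pos: [513.2, -91.8, 180.5]
eef_rot: [[0.001, 0.144, 0.99], [-0.001, 0.99, -0.144], [-1.0, -0.001, 0.001]]
force: [-3.3, -0.3, 9.2]
width: 0.4
```

Run:
```python
from h import *;from plant import arm
s=arm.observe();print(s["force"],s["tcp_pos"])
f=arm.grab_frame("top")
u,v=map(int,proj(f,[520,-40,115]))
cv2.imwrite("pics/top9.png",cv2.resize(f["pixels"][v-30:v+30,u-40:u+40,::-1],(800,600),interpolation=cv2.INTER_NEAREST))
```

```text
[-3.2728287  -0.29535091  9.24716589] [513.18942534 -91.84562093 180.54155367]
```

View pics/top9.png

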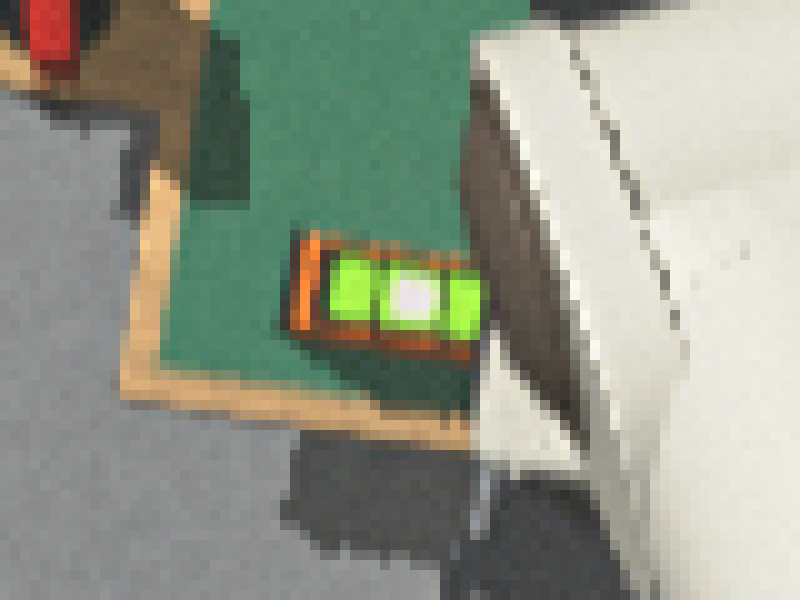

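The press is stable at 9.2 N. The bubble is at x≈413, between the lines at about 383 and 444. I hand the job in.

```bash
python3 -c "
from plant import arm
print(arm.sign_off()); s=arm.observe(); print(s['t'],s['force'])"
```

```text
the job is handed in; nothing more can be done
None
the job is handed in; nothing more can be done
```

The job is done and handed in at about 25 s of arm time. The largest level lies released, lengthwise, on the front half of the shelf. I turned the levelling foot 78° clockwise, and the closed fingers are pressing on the level's black pad.

**Last checks:**
- The press was 9.2 N down, with about 3 N of leftover sideways force on the fingers.
- From the top camera, the bubble sat in the middle between its two lines, both before and during the press.
- In the last full top view, the jars, mug, plant and other things stood where they were at the start.

**What went wrong or differed:**
- The first grasp missed because I lifted before the jaws had closed. The level did not appear to move, and the second grasp held it (26 mm opening).
- I set the level about 20 mm forward and 20 mm toward the foot from the middle of the strip, to keep the gripper's body clear of the red-lidded jar.
- During the press the side camera's view of the vial was blocked, so the final bubble check rests on the top camera alone.

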